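Fetch the bisque cup from behind the glaze jars

ROBOT

A 6-joint arm with a two-finger parallel gripper is mounted at the origin on the work surface. World frame = base frame: x ahead of the robot, y to its left, z up, the work surface at z = 0. Lengths are in m, angles in rad, forces in N, time in s.
With the tool pointing down it reaches from about 0.325 to 0.925 m from the base axis. Payload 3.1 kg.
Tool frame: the origin (TCP) lies midway between the tips of the shut fingers; the grasp point (between the pads) lies 19 mm behind it; z points along the fingers, x is the direction in which the jaws open and shut, and the axes are right-handed (so a half turn about z gives the same grasp; the last joint's range is limited). The gripper opens to 85 mm and grips with 20 to 120 N. Pads are 22 mm wide; open, the fingers measure 114 mm over their backs; the gripper's body (76 mm by 85 mm) begins 54 mm behind the grasp point. The pads swing forward as they close: fully open they stand 13 mm farther back than shut.
Start: joints at [-1.417, 0.217, 1.613, -0, 1.311, -0.112], TCP at [0.164, -0.603, 0.231] pointing down, gripper open.
Joint ranges: [-2.75, 2.75], [-0.78, 2.1], [0.31, 2.55], [-1.13, 4.27], [0.13, 2.63], [-2.58, 2.58]. Speed limits (rad/s): [2.79, 2.79, 3.14, 3.14, 3.14, 3.14].

INTERFACE

Orientations are given as a unit quaternion [x, y, z, w].
In Python, from workcell import bot, sensors, vision, workorder, finder gives the robot as it stands. Calls block until the motion is done:
- bot.move_ptp(position, orientation): joint-space move of the TCP to a pose.
- bot.line_to(position, ori=None, v=0.15): straight line of the TCP; ori=None keeps the orientation; v is the mean speed in m/s.
- bot.set_joints(angles): joint-space move.
- bot.gripper_to(opening): opening from 0.0 (shut) to 1.0 (fully open); the grip force is fixed at half the most; returns when the fingers have stopped.
- bot.wait(seconds).
- bot.solve_ik(position, orientation): joint angles nearest the present ones, or None.
- sensors.read_state(): the state.
- vision.snapshot(name): name is "scene" or "top" or "wrist"; returns the picture (480x640x3 uint8, red, green, blue); there is no depth.
- vision.camera_params(name): a dict with "K" (3x3 intrinsics, pixels), "camera_from_world" (4x4, takes a point from world to camera coordinates). Camera axes: x right, y up, looking along -z (the intrinsics and any distortion apply to the point x, -y, -z); pixel columns grow to the right and rows downward; lengths in m; the calibration is good to about 2 mm. A picture is of the moment at which its call begins: read the wrist's pose just before it. camera_params takes no time and is no camera call; for the wrist camera it gives the pose at the moment of the call.
A pose or a line that the arm cannot do raises bot.MotionError and nothing moves.
- workorder.finish_job(): hands the job in, once; it reports no verdict.
Trained networks look in the newest picture that a camera, given by its name, has taken for a name from the list of things; names that differ only in an ending like _2 or _b are one class to them, and where a whole thing is asked for, a point or a joint stands for the part that bears it (a point fixed in the world has none). Each returns a list of dicts, best first, with "score" (0 to 1); they miss things now and then, are a little off and sometimes report something else, mostly with a low value. They report only what shows in the picture. A call takes as long as a camera call.
- finder.outline_of(camera, thing): "region" (480x640 bool, what is visible of it) and "extent" ([left, top, width, height] in pixels, round what is visible of it).
- finder.landmark_of(camera, thing): "position" ([column, row] in pixels: a listed point, or the origin of a listed thing).
The state is a dict: "t": time; "joint_positions": joint angles; "joint_velocities": joint speeds; "tau": joint torques, N m; "tool_pos": TCP position; "tcp_rot": TCP orientation; "contact_force": force on the tool from outside, world axes, zero at the start; "torque": the same for the moment, N m; "opening": opening from 0.0 (shut) to 1.0 (fully open).
Only numpy, scipy, OpenCV 4.12 (cv2) and the standard library are available. Lean on these libraries where they do the work, as an engineer would, in place of code of your own. Each camera call takes 0.05 s, during which the arm holds its last target.

TASK

First move the three glaze jars from the rack and stand them all on the empty dark wooden board; then fetch the terracotta cup from behind where they stood and stand it in the middle of the banding wheel; only then put each jar back in the middle of the disc of its own colour on the rack. Keep jars and cup upright, set them down without dropping them, and leave the unfired vase where it is.

Things in the scene. Friction and masses are not known exactly. Their poses are not given: they have to be found in the camera images.
- jar_blue: glaze jar: upright straight white cylinder 50 mm in diameter and 110 mm tall, with a blue cap and blue label, about 0.22 kg. Origin: centre of its underside, z up. At the start it stands on the blue disc. Take it from above across its round body, at 70 to 85 mm above its underside, where the fingers pass clear over the cup.
- jar_yellow: glaze jar: upright straight white cylinder 50 mm in diameter and 110 mm tall, with a yellow cap and yellow label, about 0.22 kg. Origin: centre of its underside, z up. At the start it stands on the yellow disc. Take it from above across its round body, at 70 to 85 mm above its underside, where the fingers pass clear over the cup.
- jar_green: glaze jar: upright straight white cylinder 50 mm in diameter and 110 mm tall, with a green cap and green label, about 0.22 kg. Origin: centre of its underside, z up. At the start it stands on the green disc. Take it from above across its round body, at 70 to 85 mm above its underside, where the fingers pass clear over the cup.
- cup: unglazed terracotta cup, straight, 56 mm outer diameter, 50 mm tall, wall 4.5 mm, open top, 90 g. Origin: centre of underside, z up. It starts on the rack's bare board, 12 mm above the table; the jars stand 13 to 19 mm from its front and sides, too close to reach down to it. 49 mm behind its centre is the rack's back rail, 55 mm tall. Along the rack (y) its sides are free once the jars are gone.
- home_blue: flat blue disc, 68 mm across, 3 mm thick, fixed on the wooden rack: the blue jar's place. Origin: centre of its underside, 12 mm above the table; its upper face is 15 mm above the table. x axis: the rack's depth, away from the robot (within 0.25 rad of world x); y along the rack. Jars have free finger room along this x, less along y. Which disc lies where differs from start to start.
- home_yellow: flat yellow disc, 68 mm across, 3 mm thick, fixed on the wooden rack: the yellow jar's place. Origin: centre of its underside, 12 mm above the table; its upper face is 15 mm above the table. x axis: the rack's depth, away from the robot (within 0.25 rad of world x); y along the rack. Jars have free finger room along this x, less along y. Which disc lies where differs from start to start.
- home_green: flat green disc, 68 mm across, 3 mm thick, fixed on the wooden rack: the green jar's place. Origin: centre of its underside, 12 mm above the table; its upper face is 15 mm above the table. x axis: the rack's depth, away from the robot (within 0.25 rad of world x); y along the rack. Jars have free finger room along this x, less along y. Which disc lies where differs from start to start.
- board: empty dark wooden board lying flat on the table, left or right of the rack: the side area. 300 mm long (its x, about world x), 120 mm wide (its y), 15 mm thick, fixed. Origin: centre of its underside. Room for three jars in a row along its length, 85 mm apart.
- wheel: banding wheel (potter's small turntable) on the other side of the rack: dark foot and round pale aluminium head 160 mm in diameter, with a thin red circle of 68 mm diameter drawn round its centre. Origin: centre of the foot's underside; the flat upper face of the head is 60 mm above it. It is fixed and does not turn.
- vase: small brown unfired clay vase, 60 mm in diameter at its belly, 78 mm tall, standing loose in front of the rack on the robot's side. Origin: centre of its underside. Not to be moved.

How it is judged:
On the way, in this order (a step that is already met when the one before it is completed fails the run):
1. all three jars stand released on the dark board, the cup still in its place on the rack (x of jar_blue in the frame of board between -0.145 and 0.145 m and y of jar_blue in the frame of board between -0.055 and 0.055 m and z of jar_blue in the frame of board between 0.01 and 0.022 m and contact force between the fingers and jar_blue below 0.2 N and linear speed of each of jar_blue, jar_yellow, jar_green below 0.03 m/s and angle between each of jar_blue, jar_yellow, jar_green's own z axis and vertical below 0.12 rad and x of jar_yellow in the frame of board between -0.145 and 0.145 m and y of jar_yellow in the frame of board between -0.055 and 0.055 m and z of jar_yellow in the frame of board between 0.01 and 0.022 m and contact force between the fingers and jar_yellow below 0.2 N and x of jar_green in the frame of board between -0.145 and 0.145 m and y of jar_green in the frame of board between -0.055 and 0.055 m and z of jar_green in the frame of board between 0.01 and 0.022 m and contact force between the fingers and jar_green below 0.2 N and distance of cup from where it was at the start of the episode below 0.02 m), for 0.2 s.
2. the cup stands released in the middle of the banding wheel, all three jars still on the board (horizontal distance between cup and wheel below 0.012 m and z of cup in the frame of wheel between 0.055 and 0.067 m and contact force between the fingers and cup below 0.2 N and linear speed of cup below 0.03 m/s and angle between cup's own z axis and vertical below 0.12 rad and x of jar_blue in the frame of board between -0.145 and 0.145 m and y of jar_blue in the frame of board between -0.055 and 0.055 m and z of jar_blue in the frame of board between 0.01 and 0.022 m and x of jar_yellow in the frame of board between -0.145 and 0.145 m and y of jar_yellow in the frame of board between -0.055 and 0.055 m and z of jar_yellow in the frame of board between 0.01 and 0.022 m and x of jar_green in the frame of board between -0.145 and 0.145 m and y of jar_green in the frame of board between -0.055 and 0.055 m and z of jar_green in the frame of board between 0.01 and 0.022 m), for 0.2 s.
At the end, for the whole second after the job is handed in: The cup stands upright on the banding wheel's head, its centre within 12 mm of the wheel's; each jar stands upright on the disc of its own colour, centre within 12 mm of the disc's; all released and at rest (horizontal distance between cup and wheel below 0.012 m and z of cup in the frame of wheel between 0.055 and 0.067 m and contact force between the fingers and cup below 0.2 N and linear speed of each of cup, jar_blue, jar_yellow, jar_green below 0.03 m/s and angle between each of cup, jar_blue, jar_yellow, jar_green's own z axis and vertical below 0.12 rad and horizontal distance between jar_blue and home_blue below 0.012 m and z of jar_blue in the frame of home_blue between -0.001 and 0.008 m and contact force between the fingers and jar_blue below 0.2 N and horizontal distance between jar_yellow and home_yellow below 0.012 m and z of jar_yellow in the frame of home_yellow between -0.001 and 0.008 m and contact force between the fingers and jar_yellow below 0.2 N and horizontal distance between jar_green and home_green below 0.012 m and z of jar_green in the frame of home_green between -0.001 and 0.008 m and contact force between the fingers and jar_green below 0.2 N); the robot touches nothing.
It fails at once if the unfired vase is moved more than 15 mm or tipped (distance of vase from where it was at the start of the episode above 0.015 m or angle between vase's own z axis and vertical above 0.3 rad).
It fails at once if a jar or the cup is tipped over (more than 0.6 rad) (angle between any of jar_blue, jar_yellow, jar_green, cup's own z axis and vertical above 0.6 rad).
It fails at once if a jar or the cup is dropped (out of the fingers and faster than 0.6 m/s, a fall of about 18 mm) ((linear speed of jar_blue above 0.6 m/s and contact force between the fingers and jar_blue below 0.05 N) or (linear speed of jar_yellow above 0.6 m/s and contact force between the fingers and jar_yellow below 0.05 N) or (linear speed of jar_green above 0.6 m/s and contact force between the fingers and jar_green below 0.05 N) or (linear speed of cup above 0.6 m/s and contact force between the fingers and cup below 0.05 N)).
It also fails if it takes over 144 s, if anything falls off the work surface, if the arm or the gripper's body presses on something with over 40 N, if the wrist force passes 120 N, or if a joint passes its speed limit or range.

## Working session

There is one attempt and no reset: what is moved stays moved. The work goes in short steps, each a Python script; the robot and the scene stay as the last script left them, time stands still between calls to the robot, and variables do not carry over. Pictures are saved under pics/ and viewed, and the job is handed in when it is done.

```bash
ls; mkdir -p pics; python3 - <<'E'
from workcell import bot, sensors, vision, workorder, finder
import cv2, numpy as np
print(sensors.read_state())
for c in ["scene","top"]:
    im=vision.snapshot(c); cv2.imwrite(f"pics/{c}0.png",im[:,:,::-1])
    p=vision.camera_params(c); print(c,p)
    for t in ["jar_blue","jar_yellow","jar_green","cup","home_blue","home_yellow","home_green","board","wheel","vase"]:
        l=finder.landmark_of(c,t); o=finder.outline_of(c,t)
        print(t,[(np.round(d["position"],1).tolist(),round(d["score"],2)) for d in l[:3]],[(np.round(d["extent"]).tolist(),round(d["score"],2)) for d in o[:3]])
E
```

```text
pics
{'t': 0.0, 'joint_positions': array([-1.41719719e+00,  2.17740521e-01,  1.61492510e+00, -1.19785472e-05,
        1.31129081e+00, -1.12235329e-01]), 'joint_velocities': array([ 1.08262120e-03,  1.06805540e-03, -1.47571423e-04,  7.05723660e-05,
        7.01465371e-04, -9.79144581e-04]), 'tau': array([ 2.37740105e-04, -3.96839440e+01, -3.03853619e+01, -1.38149767e-04,
        9.71145811e-03, -2.07168853e-06]), 'tool_pos': array([ 0.16406874, -0.60224273,  0.22998144]), 'tcp_rot': array([ 0.79458031, -0.60715792, -0.00085683, -0.00081408]), 'contact_force': array([-0.45778432,  0.0707721 ,  0.29081365]), 'torque': array([-0.02641014, -0.05185113, -0.04333239]), 'opening': 1.0007620849354601}
scene {'K': array([[517.15040207,   0.        , 315.03377394],
       [  0.        , 517.15040207, 239.23875162],
       [  0.        ,   0.        ,   1.        ]]), 'camera_from_world': array([[-0.34341597,  0.93917877,  0.00295132,  0.1506057 ],
       [-0.66437375, -0.2451507 ,  0.70605145,  0.29930776],
       [ 0.66383205,  0.24050856,  0.70815439, -1.19932592],
       [ 0.        ,  0.   
[... 1332 characters left out ...]
.56)] [([302.0, 196.0, 34.0, 44.0], 0.88)]
jar_green [([354.9, 196.3], 0.83), ([514.7, 290.5], 0.29)] [([342.0, 167.0, 36.0, 44.0], 0.8)]
cup [([319.2, 182.3], 0.83)] [([302.0, 161.0, 34.0, 40.0], 0.61)]
home_blue [([282.9, 199.3], 0.93), ([281.2, 197.4], 0.63)] [([258.0, 187.0, 40.0, 32.0], 0.65)]
home_yellow [([315.9, 222.6], 0.7)] [([299.0, 212.0, 41.0, 33.0], 0.75)]
home_green [([358.2, 198.8], 0.84)] [([341.0, 190.0, 37.0, 28.0], 0.63)]
board [([513.5, 290.3], 0.65), ([318.6, 220.5], 0.53)] [([469.0, 198.0, 92.0, 188.0], 0.95)]
wheel [([139.6, 294.1], 0.75), ([279.2, 198.2], 0.22)] [([76.0, 240.0, 112.0, 107.0], 0.94), ([337.0, 187.0, 42.0, 30.0], 0.65)]
vase [([337.3, 339.6], 0.97)] []
```

View pics/top0.png

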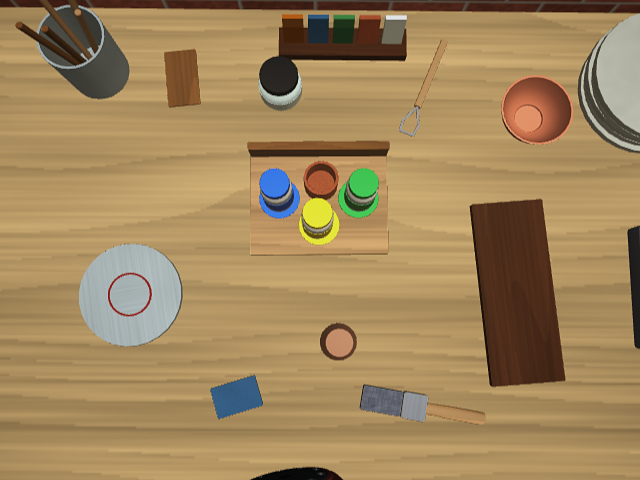

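View pics/scene0.png

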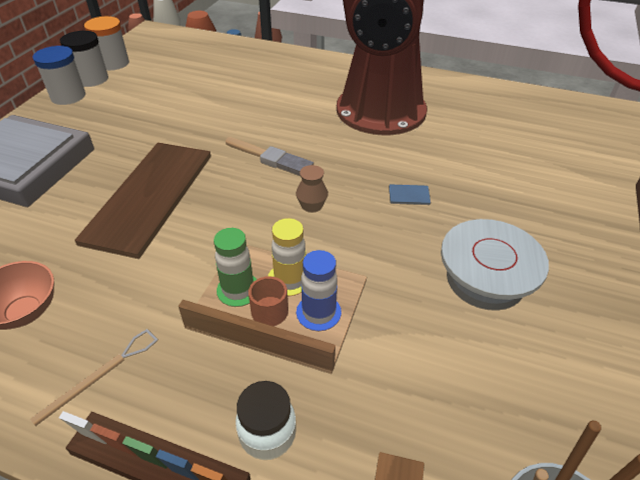

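The top view shows blue at (277,187), yellow at (318,215), green at (361,187), the cup at (321,180), the wheel at (130,295), the board at (517,292) and the vase at (338,342). The rack is almost square to the world. Next I'll turn these into positions.

```bash
cat > h.py <<'E'
from workcell import bot, sensors, vision, workorder, finder
import cv2, numpy as np
from scipy.optimize import minimize
def proj(P,cp):
    P=np.atleast_2d(P); T=cp["camera_from_world"]; c=P@T[:3,:3].T+T[:3,3]
    q=np.c_[c[:,0],-c[:,1],-c[:,2]]@cp["K"].T
    return q[:,:2]/q[:,2:]
def unproj(uv,z,cp):
    T=cp["camera_from_world"]; R=T[:3,:3]; o=-R.T@T[:3,3]
    d=np.linalg.inv(cp["K"])@np.array([uv[0],uv[1],1.]); d=R.T@np.array([d[0],-d[1],-d[2]])
    return o+d*(z-o[2])/d[2]
A=np.linspace(0,2*np.pi,48,endpoint=False)
def cyl(x,y,r,z0,z1):
    return np.vstack([np.c_[x+r*np.cos(A),y+r*np.sin(A),0*A+z] for z in (z0,z1)])
def hullmask(P,cp):
    m=np.zeros((480*4,640*4),np.uint8); h=cv2.convexHull(proj(P,cp).astype(np.float32))
    cv2.fillPoly(m,[np.round((h+0.5)*4-0.5).astype(np.int32)],255); return cv2.resize(m,(640,480),interpolation=cv2.INTER_AREA)/255.
def fit(mask,cp,x0,r,z0,z1,ignore=None):
    w=np.ones(mask.shape) if ignore is None else 1-ignore
    f=lambda p: np.sum(w*abs(mask-hullmask(cyl(p[0],p[1],r,z0,z1),cp)))
    b=minimize(f,x0,method="Nelder-Mead",options=dict(initial_simplex=[x0,np.add(x0,[.008,0]),np.add(x0,[0,.008])],xatol=1e-4))
    return b.x,b.fun/mask.sum()
def hsv(im,lo,hi):
    return (cv2.inRange(cv2.cvtColor(im,cv2.COLOR_RGB2HSV),np.array(lo),np.array(hi))>0).astype(float)
COL=dict(blue=((100,120,60),(128,255,255)),yellow=((24,140,90),(34,255,255)),green=((50,110,50),(75,255,255)))
E
python3 - <<'E'
from h import *
im=vision.snapshot("top"); cp=vision.camera_params("top")
sc=vision.snapshot("scene"); cs=vision.camera_params("scene")
px=dict(blue=(277,183),yellow=(318,212),green=(363,183))
for c,(lo,hi) in COL.items():
    m=hsv(im,lo,hi)
    x0=unproj(px[c],.125,cp)[:2]
    # disc + cap : fit the disc outline (all of the colour in the disc + cap region)
    mm=np.zeros_like(m); u,v=px[c]; mm[v-25:v+45,u-32:u+32]=m[v-25:v+45,u-32:u+32]
    n,lab=cv2.connectedComponents(mm.astype(np.uint8))
    cap=(lab==lab[v,u]).astype(float)
    print(c,"x0",x0,"comp areas",[(lab==i).sum() for i in range(1,n)])
    for h in (0.018,0.022,0.026):
        print("  cap fit",h,fit(cap,cp,x0,.025,.125-h,.125))
    blk=hullmask(cyl(*x0,.026,.015,.125),cp)
    d=(lab!=lab[v,u])*mm
    print("  disc fit",fit(d,cp,x0,.034,.012,.015,ignore=(cv2.dilate(blk,np.ones((5,5)))>0)))
print("cup",unproj((321,179),.062,cp))
print("wheel circ",unproj((129.5,294.5),.060,cp),"vase",unproj((337.3,339.6),0,cp), unproj((339,342),.078,cp))
for p in [(471,206),(542,199),(564,380),(491,385)]: print("board",unproj(p,.015,cp))
for p in [(250,254),(388,253),(248,142),(389,142)]: print("rack",unproj(p,.012 if p[1]>200 else .055,cp))
E
```

```text
blue x0 [0.60343127 0.06041444] comp areas [np.int64(697), np.int64(502), np.int64(1)]
  cap fit 0.018 (array([0.60727055, 0.06424992]), np.float64(0.37628491855852814))
  cap fit 0.022 (array([0.60391244, 0.06341204]), np.float64(0.40131656679888594))
  cap fit 0.026 (array([0.60534765, 0.06418293]), np.float64(0.4256843052859594))
  disc fit (array([0.60507094, 0.06421141]), np.float64(0.027638093010564066))
yellow x0 [ 0.56016254 -0.00072739] comp areas [np.int64(1187), np.int64(2)]
  cap fit 0.018 (array([ 0.55770052, -0.00235795]), np.float64(0.5322794324132349))
  cap fit 0.022 (array([ 0.55846932, -0.00261311]), np.float64(0.5366205791499414))
  cap fit 0.026 (array([ 0.55703289, -0.0016167 ]), np.float64(0.5395609296793696))
  disc fit (array([ 0.57945869, -0.00071123]), np.float64(2.064705882352941))
green x0 [ 0.60440898 -0.06729792] comp areas [np.int64(684), np.int64(448), np.int64(20), np.int64(1), np.int64(1), np.int64(3)]
  cap fit 0.018 (array([ 0.60913945, -0.06693073]), np.float64(0.39804494897374154))
  cap fit 0.022 (array([ 0.60991269, -0.06830443]), np.float64(0.4248480678821236))
  cap fit 0.026 (array([ 0.60495985, -0.06656063]), np.float64(0.4492202729044834))
  disc fit (array([ 0.60696723, -0.06735398]), np.float64(0.05065704928906024))
cup [ 0.62527878 -0.0051159   0.062     ]
wheel circ [0.43987737 0.29130086 0.06      ] vase [ 0.37065716 -0.03378465  0.        ] [ 0.36941673 -0.03380064  0.078     ]
board [ 0.59250706 -0.25590444  0.015     ]
board [ 0.60529133 -0.37525568  0.015     ]
board [ 0.30893524 -0.39817351  0.015     ]
board [ 0.30049241 -0.28024166  0.015     ]
rack [0.50980489 0.11113645 0.012     ]
rack [ 0.51298836 -0.11694591  0.012     ]
rack [0.68732412 0.11336746 0.055     ]
rack [ 0.68920763 -0.11504118  0.055     ]
```

```bash
python3 - <<'E'
from h import *
im=vision.snapshot("top")
cv2.imwrite("pics/rackzoom.png",cv2.resize(im[130:270,230:410,::-1],None,fx=4,fy=4,interpolation=cv2.INTER_CUBIC))
E
```

```text
(no output)
```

View pics/rackzoom.png

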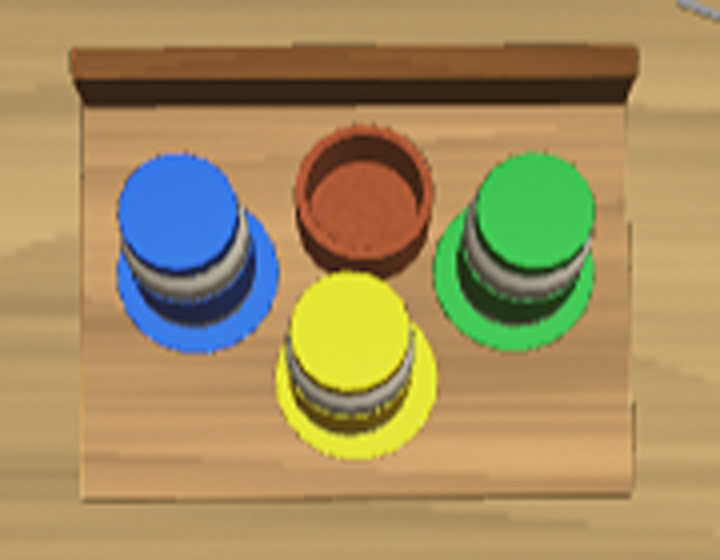

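```bash
cat >> h.py <<'E'
def q(a): return [np.cos(a/2),np.sin(a/2),0,0]
BX=np.array([.452,-.327]); BYAW=.080
def slot(s): return BX+s*np.array([np.cos(BYAW),np.sin(BYAW)])
HI=.215
def st(msg):
    s=sensors.read_state(); print(msg,"t=%.1f"%s["t"],"tcp",np.round(s["tool_pos"],4),"op %.3f"%s["opening"],"F",np.round(s["contact_force"],1))
def pick(xy,z,a,hi=HI,op=1.0):
    bot.move_ptp([*xy,hi],q(a)); bot.gripper_to(op)
    bot.line_to([*xy,z],v=.12); st(" at"); bot.gripper_to(0.0); bot.wait(.15); st(" gripped")
    bot.line_to([*xy,hi],v=.15); st(" lifted")
def place(xy,z,a,hi=HI,op=1.0):
    bot.move_ptp([*xy,hi],q(a)); bot.line_to([*xy,z+.02],v=.15); bot.line_to([*xy,z],v=.04); bot.wait(.2); st(" down")
    bot.gripper_to(op); bot.wait(.1); st(" open"); bot.line_to([*xy,hi],v=.15)
E
python3 - <<'E'
from h import *
ims={c:(vision.snapshot(c),vision.camera_params(c)) for c in("top","scene")}
im,cp=ims["top"]
for n,p in dict(blue=(274.4,182.5),green=(363.4,182.4),yellow=(317.4,212.1)).items(): print(n,unproj(p,.125,cp)[:2])
print("cup",unproj((320.7,177.9),.062,cp)[:2])
for c,(im,cp) in ims.items():
    h=cv2.cvtColor(im,cv2.COLOR_RGB2HSV); m=(((h[:,:,0]<8)|(h[:,:,0]>170))&(h[:,:,1]>90)).astype(np.uint8)
    u,v=proj([.44,.291,.06],cp)[0]; k=np.zeros_like(m); k[int(v)-38:int(v)+38,int(u)-45:int(u)+45]=1; m*=k
    pts=np.argwhere(m)[:,::-1].astype(np.float32); P=np.array([unproj(p,.06,cp)[:2] for p in pts]).astype(np.float32)
    e=cv2.fitEllipse(P); print(c,"wheel",e,len(P))
E
```

```text
blue [0.60416025 0.06428306]
green [ 0.60532503 -0.06789558]
yellow [5.60006295e-01 1.56809037e-04]
cup [ 0.62707002 -0.00462652]
top wheel ((0.440664142370224, 0.2916952073574066), (0.06477148830890656, 0.06503166258335114), 26.123807907104492) 229
scene wheel ((0.438589483499527, 0.2932702898979187), (0.06499570608139038, 0.06538818031549454), 110.64580535888672) 114
```

```bash
python3 - <<'E'
from h import *
R=.0145; Z=.071
pick((.5600,.0000),Z,R)
place(slot(-.085),Z+.001,BYAW-np.pi/2)
st("end")
im=vision.snapshot("scene"); cv2.imwrite("pics/s1.png",im[:,:,::-1])
E
```

```text
at t=6.5 tcp [ 5.609e-01 -1.000e-04  7.200e-02] op 0.994 F [-0.2  0.1 -0.4]
 gripped t=7.1 tcp [ 5.611e-01 -1.000e-04  7.210e-02] op 0.559 F [0.8 0.6 5.4]
 lifted t=8.2 tcp [5.588e-01 1.000e-04 2.133e-01] op 0.562 F [ 1.2 -0.2 -2.2]
 down t=11.4 tcp [ 0.3671 -0.3335  0.072 ] op 0.564 F [-1.5  1.6  2.4]
 open t=12.0 tcp [ 0.3674 -0.3339  0.072 ] op 1.001 F [ 0.2  0.3 -0.5]
end t=13.1 tcp [ 0.3667 -0.3331  0.2137] op 0.999 F [0.3 0.6 0.2]
```

View pics/s1.png

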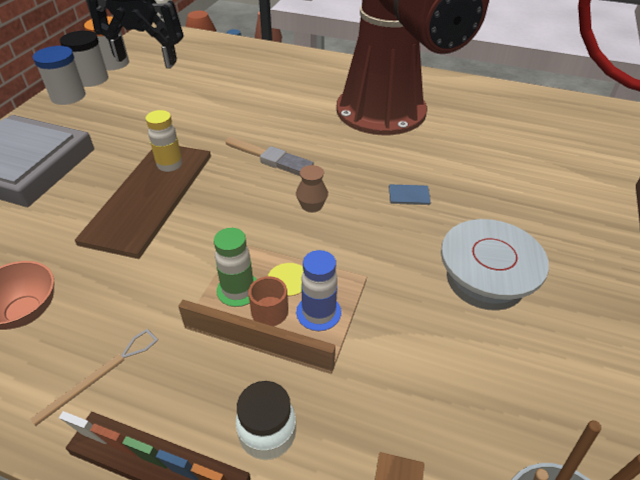

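The yellow jar stands upright on the board at (164,142), and the other jars and the cup haven't moved. I'll move the other two now.

```bash
python3 - <<'E'
from h import *
R=.0145; Z=.071
pick((.6060,-.0676),Z,R)
place(slot(0),Z+.001,BYAW-np.pi/2)
pick((.6047,.0642),Z,R)
place(slot(.085),Z+.001,BYAW-np.pi/2)
st("end")
for c in("scene","top"):
    im=vision.snapshot(c); cv2.imwrite(f"pics/{c}2.png",im[:,:,::-1])
cp=vision.camera_params("top")
for c,(lo,hi) in COL.items():
    m=hsv(im,lo,hi); x0={"blue":(.6047,.0642),"green":(.606,-.0676),"yellow":(.56,0)}[c]
    k=hullmask(cyl(*x0,.05,.012,.015),cp)>0
    print(c,fit(m*k,cp,x0,.034,.015,.015))
E
```

```text
at t=16.0 tcp [ 0.6069 -0.0678  0.0721] op 1.001 F [-0.1 -0.5 -0.5]
 gripped t=16.6 tcp [ 0.6071 -0.0678  0.0721] op 0.561 F [ 1.7 -0.7  4.6]
 lifted t=17.7 tcp [ 0.6048 -0.0673  0.2131] op 0.559 F [ 0.5 -0.4 -3. ]
 down t=20.7 tcp [ 0.4518 -0.3268  0.0721] op 0.560 F [-2.1  1.7  1.8]
 open t=21.3 tcp [ 0.4521 -0.3271  0.072 ] op 1.000 F [0.5 0.2 0.2]
 at t=25.5 tcp [0.6057 0.0642 0.0722] op 0.998 F [ 0.1  0.3 -0.4]
 gripped t=26.1 tcp [0.6058 0.0642 0.0722] op 0.562 F [ 1.3 -0.1  5.4]
 lifted t=27.2 tcp [0.6035 0.0642 0.2132] op 0.563 F [-1.   0.8 -2.8]
 down t=30.5 tcp [ 0.5366 -0.3201  0.0722] op 0.560 F [-2.6  1.4  3.4]
 open t=31.0 tcp [ 0.5368 -0.3203  0.072 ] op 1.000 F [ 0.7 -0.9  0.1]
end t=32.1 tcp [ 0.536  -0.3197  0.2136] op 1.000 F [-0.7 -0.4  0.5]
blue (array([0.60407317, 0.0645864 ]), np.float64(0.051730855208532926))
yellow (array([ 0.55985845, -0.00189993]), np.float64(0.02935687494282316))
green (array([ 0.60552321, -0.06715324]), np.float64(0.04756575801052128))
```

View pics/top2.png

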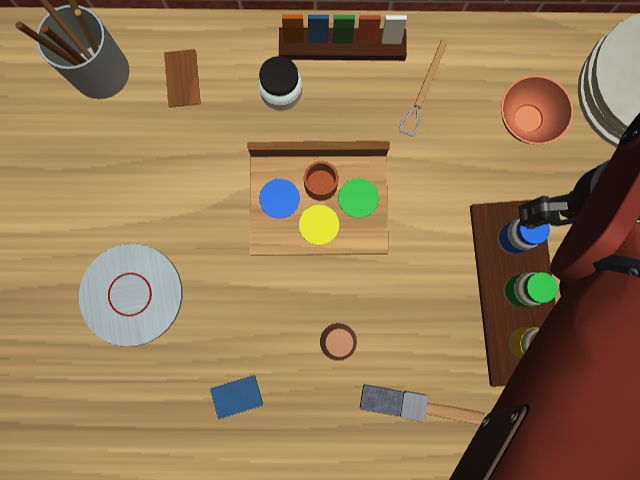

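View pics/scene2.png

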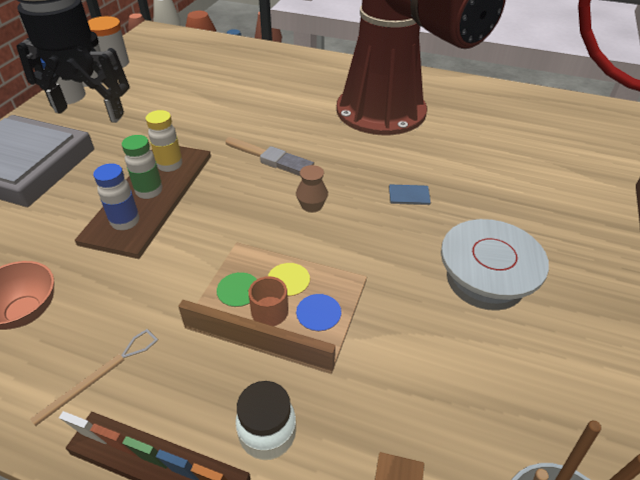

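All three jars stand upright on the board, and the cup is untouched at (321,180). I'll check the cup and disc positions with both cameras, then fetch the cup.

```bash
python3 - <<'E'
from h import *
for cam in("top","scene"):
    im=vision.snapshot(cam); cp=vision.camera_params(cam)
    o=finder.outline_of(cam,"cup")
    for d in o[:1]:
        print(cam,"cup nn",d["score"],fit(d["region"].astype(float),cp,(.627,-.0046),.028,.012,.062))
    h=cv2.cvtColor(im,cv2.COLOR_RGB2HSV); m=((h[:,:,0]<=11)&(h[:,:,1]>130)).astype(float)
    k=hullmask(cyl(.627,-.0046,.036,.012,.07),cp)>0
    print(cam,"cup hsv",fit(m*k,cp,(.627,-.0046),.028,.012,.062))
    for c,(lo,hi) in COL.items():
        m=hsv(im,lo,hi); x0={"blue":(.6047,.0642),"green":(.606,-.0676),"yellow":(.56,0)}[c]
        k=hullmask(cyl(*x0,.05,.012,.015),cp)>0
        ig=hullmask(cyl(.627,-.0046,.032,.012,.065),cp)>0
        print(cam,c,fit(m*k,cp,x0,.034,.015,.015,ignore=ig.astype(float)))
E
```

```text
top cup nn 0.88 (array([ 0.62684895, -0.00462372]), np.float64(0.04101250256200041))
top cup hsv (array([ 0.62814962, -0.00426317]), np.float64(0.08734067474590965))
top blue (array([0.60407317, 0.0645864 ]), np.float64(0.051730855208532926))
top yellow (array([ 0.56000982, -0.00190184]), np.float64(0.027359497453724884))
top green (array([ 0.60574867, -0.06708089]), np.float64(0.04730132899376186))
scene cup nn 0.69 (array([ 0.62728339, -0.00282423]), np.float64(0.04581634634051641))
scene cup hsv (array([ 0.62597724, -0.00479409]), np.float64(0.46019343764441806))
scene blue (array([0.60404436, 0.06552111]), np.float64(0.05571622443726894))
scene yellow (array([ 0.56041152, -0.00139728]), np.float64(0.029761733544273455))
scene green (array([ 0.6054935 , -0.06486498]), np.float64(0.03927510398098633))
```

```bash
python3 - <<'E'
from h import *
pick((.627,-.004),.025,.0145+np.pi/2,hi=.19)
place((.440,.2925),.074,.0145+np.pi/2,hi=.20)
bot.move_ptp([.40,-.05,.3],q(0.)); bot.wait(.2)
st("end")
for c in("scene","top"):
    im=vision.snapshot(c); cv2.imwrite(f"pics/{c}3.png",im[:,:,::-1]); cp=vision.camera_params(c)
    for d in finder.outline_of(c,"cup")[:1]:
        print(c,"cup nn",d["score"],fit(d["region"].astype(float),cp,(.44,.2925),.028,.06,.11))
E
```

```text
at t=36.3 tcp [ 0.628  -0.0041  0.0261] op 0.999 F [ 0.1 -0.7  0.9]
 gripped t=36.9 tcp [ 0.6281 -0.0041  0.0262] op 0.642 F [-0.2  0.1  5.2]
 lifted t=38.1 tcp [ 0.6259 -0.0039  0.1883] op 0.641 F [ 0.1  0.3 -2.2]
 down t=41.1 tcp [0.4396 0.2923 0.0742] op 0.638 F [-2.7 -0.8  4.9]
 open t=41.7 tcp [0.44   0.2925 0.0739] op 0.998 F [-0.2  0.2  0. ]
end t=44.2 tcp [ 0.4001 -0.0493  0.2996] op 0.999 F [ 0.  -0.2  0.1]
scene cup nn 0.56 (array([0.43747299, 0.29430959]), np.float64(0.04974041626106707))
top cup nn 0.69 (array([0.43957859, 0.2909979 ]), np.float64(0.045102132711122025))
```

View pics/top3.png

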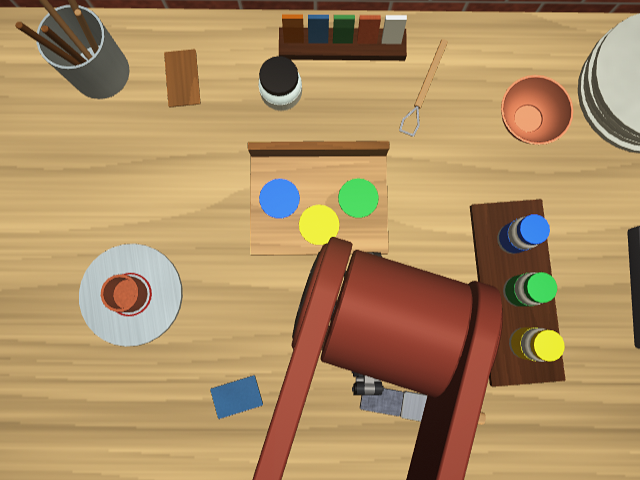

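View pics/scene3.png

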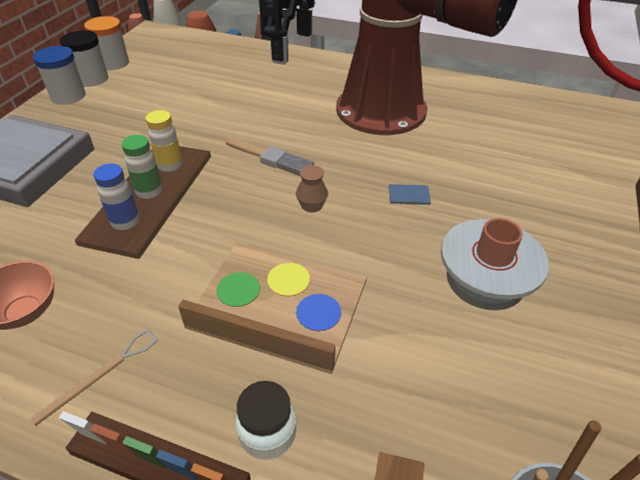

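The cup stands inside the red circle and the jars are still upright on the board. Now I'll put the jars back, first measuring where their caps are.

```bash
python3 - <<'E'
from h import *
im=vision.snapshot("top"); cp=vision.camera_params("top")
sl=dict(yellow=slot(-.085),green=slot(0),blue=slot(.085))
for c in sl:
    m=hsv(im,(COL[c][0][0],COL[c][0][1],150),COL[c][1]); x0=sl[c]; k=hullmask(cyl(*x0,.032,.125,.125),cp)>0
    x,e=fit(m*k,cp,x0,.0228,.125,.125); print(c,np.round(x,4),np.round(x0,4),round(e,3))
R=.0145; Z=.071
D=dict(blue=(.6041,.065),green=(.6056,-.0663),yellow=(.5602,-.0017))
for c in("blue","green"):
    pick(sl[c],Z,BYAW-np.pi/2); place(D[c],Z+.001,R)
im=vision.snapshot("scene"); cv2.imwrite("pics/s4.png",im[:,:,::-1])
E
```

```text
yellow [ 0.3681 -0.3336] [ 0.3673 -0.3338] 0.059
green [ 0.4516 -0.3271] [ 0.452 -0.327] 0.099
blue [ 0.5378 -0.3198] [ 0.5367 -0.3202] 0.08
 at t=47.2 tcp [ 0.5375 -0.3208  0.0722] op 1.000 F [ 0.5 -0.4  0. ]
 gripped t=47.8 tcp [ 0.5376 -0.3208  0.0722] op 0.560 F [ 0.6 -0.   5.3]
 lifted t=48.9 tcp [ 0.5357 -0.3195  0.2131] op 0.561 F [-0.4 -0.3 -3.4]
 down t=52.2 tcp [0.6037 0.065  0.0722] op 0.561 F [-3.4 -0.5  4.9]
 open t=52.8 tcp [0.6042 0.065  0.0719] op 1.000 F [-0.2 -0.  -0.8]
 at t=57.0 tcp [ 0.4527 -0.3276  0.072 ] op 1.003 F [-0.2 -0.9 -0.1]
 gripped t=57.5 tcp [ 0.4528 -0.3276  0.072 ] op 0.563 F [ 0.6 -0.3  5.9]
 lifted t=58.7 tcp [ 0.4511 -0.3262  0.2132] op 0.562 F [-0.2 -0.6 -2.2]
 down t=61.6 tcp [ 0.6052 -0.0662  0.0721] op 0.567 F [-3.5 -0.3  3.3]
 open t=62.2 tcp [ 0.6057 -0.0663  0.072 ] op 1.000 F [ 0.3 -0.3 -0. ]
```

View pics/s4.png

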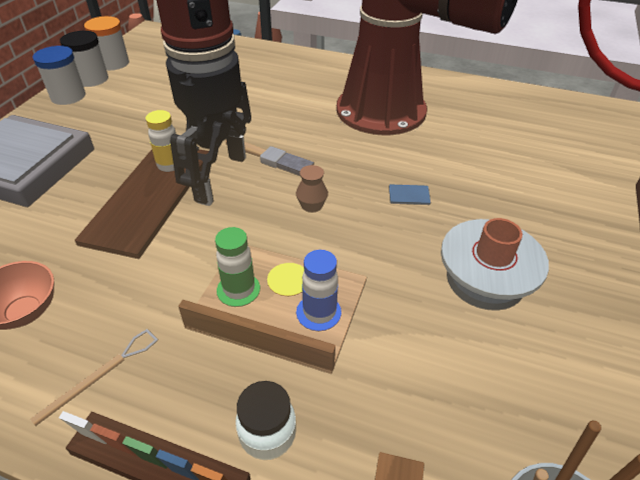

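Blue and green stand on their own discs. Yellow is last.

```bash
python3 - <<'E'
from h import *
R=.0145; Z=.071
D=dict(blue=(.6041,.065),green=(.6056,-.0663),yellow=(.5602,-.0017))
pick(slot(-.085),Z,BYAW-np.pi/2); place(D["yellow"],Z+.001,R)
bot.move_ptp([.35,-.35,.3],q(BYAW-np.pi/2)); bot.wait(.3); st("end")
for c in("scene","top"):
    im=vision.snapshot(c); cv2.imwrite(f"pics/{c}5.png",im[:,:,::-1])
    cp=vision.camera_params(c)
    for d in finder.outline_of(c,"cup")[:1]:
        print(c,"cup nn",d["score"],fit(d["region"].astype(float),cp,(.44,.2925),.028,.06,.11))
    for n,x0 in D.items():
        m=hsv(im,(COL[n][0][0],COL[n][0][1],150),COL[n][1]); k=hullmask(cyl(*x0,.028,.125,.125),cp)>0
        x,e=fit(m*k,cp,x0,.0228,.125,.125); print(c,n,"cap-disc mm",np.round((x-x0)*1000,1),round(e,3))
    print(finder.landmark_of(c,"vase")[:2])
E
```

```text
at t=66.3 tcp [ 0.3679 -0.3345  0.0719] op 1.002 F [ 0.2 -0.6 -0.3]
 gripped t=66.8 tcp [ 0.3679 -0.3344  0.072 ] op 0.559 F [0.4 1.7 6.1]
 lifted t=68.0 tcp [ 0.3665 -0.3329  0.2134] op 0.564 F [-0.9 -0.2 -2.8]
 down t=71.2 tcp [ 0.5598 -0.0017  0.0721] op 0.561 F [-2.8  0.3  3.8]
 open t=71.8 tcp [ 0.5603 -0.0017  0.072 ] op 0.998 F [-0.8  0.3 -0.3]
end t=74.7 tcp [ 0.3505 -0.3495  0.2998] op 1.000 F [-0.5  0.3  0.5]
scene cup nn 0.77 (array([0.43855741, 0.29421299]), np.float64(0.050636193623148494))
scene blue cap-disc mm [-1.1  1.5] 0.103
scene green cap-disc mm [-2.  -1.1] 0.165
scene yellow cap-disc mm [-1.2  1.4] 0.088
[{'position': [311.9, 205.5], 'score': 0.65}]
top cup nn 0.25 (array([0.48458167, 0.26475154]), np.float64(0.8122081584940992))
top blue cap-disc mm [-1.6  0.3] 0.118
top green cap-disc mm [-0.9 -0.8] 0.121
top yellow cap-disc mm [-1.3  0.4] 0.109
[{'position': [338.4, 341.3], 'score': 0.61}]
```

View pics/top5.png

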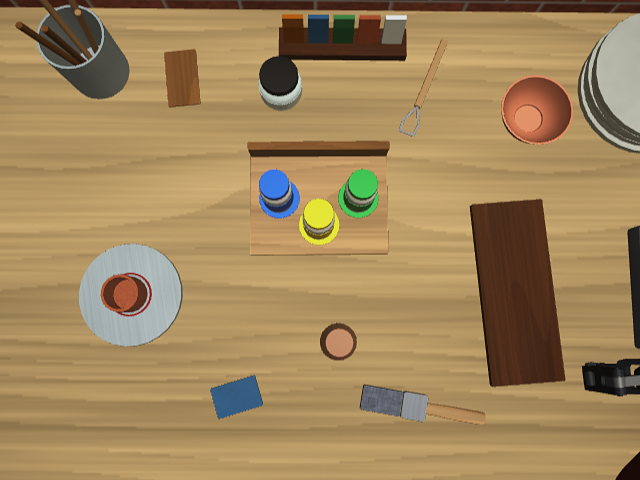

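View pics/scene5.png

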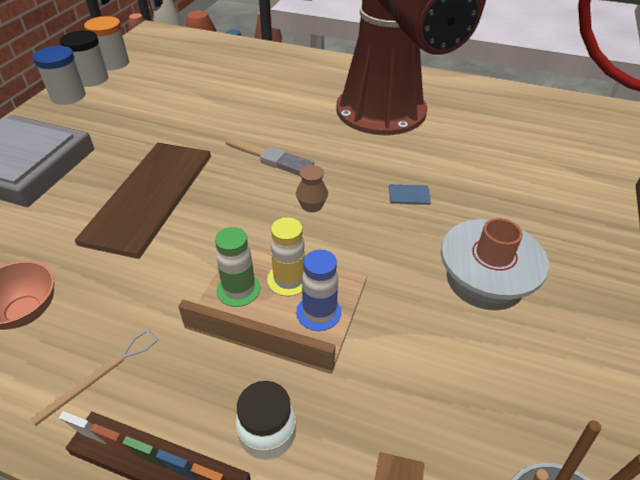

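All three jars are centred on their own discs, the cup is on the wheel, and the vase is unmoved at (338,342). The gripper is clear of everything.

```bash
python3 -c "
from workcell import workorder
print(workorder.finish_job())"
```

```text
the job is handed in; nothing more can be done
None
```

I moved the three jars to the dark board, stood the cup on the banding wheel, then put each jar back on the disc of its own colour. I handed the job in at about 75 s of the 144 s allowed; no verdict is reported.

- **Jars:** in the last pictures they stand upright, and both cameras put their caps within about 2.5 mm of the disc centres (limit 12 mm).
- **Cup:** it stands upright inside the red circle. Its fitted position is within about 3 mm of the wheel's centre (limit 12 mm).
- **Vase and gripper:** the vase is where it started. The gripper is open, clear of everything, and reads almost no force.
- **One check disagreed:** in the last top picture the cup detection had a low score (0.25) and gave a position well off the wheel's centre. I discounted it because the picture shows the cup in the same place as just after it was set down. The scene camera and the earlier top measurement agree with that.

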